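# Knock a cured casting loose and hold it up on end

## Robot

A 6-joint arm with a two-finger parallel gripper is mounted at the origin on the work surface. World frame = base frame: x ahead of the robot, y to its left, z up, the work surface at z = 0. Lengths are in mm, angles in rad, forces in N, time in s.
With the tool pointing down it reaches from about 400 to 925 mm from the base axis. Payload 12.5 kg.
Tool frame: the origin (TCP) lies at the centre of the arm's flange, where the gripper is bolted on; the fingertips stand 190 mm ahead of it and the grasp point (between the pads) lies 171 mm ahead of it; z points along the fingers, y is the direction in which the jaws open and shut (so a half turn about z gives the same grasp; the last joint's range is limited). The gripper opens to 95 mm and grips with 3 to 60 N. Pads are 20 mm wide; open, the fingers measure 119 mm over their backs; the gripper's body (75 mm by 180 mm) begins 59 mm behind the grasp point.
Start: joints at [-1.323, 0.491, 1.559, -0, 1.092, -0.106], TCP at [216.56, -586.282, 404.761] pointing down, gripper open.
Joint ranges: [-3.1, 3.1], [-0.84, 2.19], [0.05, 2.79], [-1.13, 4.28], [0.06, 2.93], [-2.69, 2.69]. Speed limits (rad/s): [2.22, 2.22, 2.79, 3.14, 3.14, 3.14].

## Interface

Orientations are given as [roll, pitch, yaw] about the fixed x, y, z axes, in that order (R = Rz(yaw) Ry(pitch) Rx(roll)).
In Python, from cell import env gives the robot as it stands.
- The arm moves only by the shell command python3 -m pendant 'ROWS'. ROWS is JSON, a list of rows, each an object of numbers: "x", "y", "z": the shift along the tool's x, y, z in units of 150 mm (1.0 is 150 mm); "rx", "ry", "rz": the turn, a rotation vector about the tool's x, y, z in units of 45 degrees (1.0 is 45 degrees); "jaw": the opening, from 0 (shut) to 1 (fully open). In form: [{"x": .., "y": .., "z": .., "rx": .., "ry": .., "rz": .., "jaw": ..}, ...]. A call has 1 to 10 rows; each row is the pose to reach, as a shift and turn from the pose commanded when the call began, along the tool's axes at that moment; what a row does not reach only later rows make up. A row lasts 1/8 s, in which the tool goes at most 62.5 mm and 10.7 degrees, less where a joint would pass 70% of its speed; a pose out of reach is approached as far as the arm can. A call with a number of a shift or a turn outside -1 to 1 is refused whole. A call with a gripper value outside its range is refused whole. The fingers move at their own pace and stop on an object; the grip force is fixed at half the most. Time passes only in rows, so rows that repeat a pose let the fingers close. It gives the time, the measured TCP pose, the force and the opening at its end, in the units of the state.
- env.state(): the state, without advancing time (a new reading comes with each control period).
- env.read_camera(name): name is "scene" or "top" or "wrist"; returns a dict with "img" (384x512x3 uint8, red, green, blue), "fx", "fy", "cx", "cy" (pixels), "rvec" (rotation vector, rad) and "tvec" (3), from world to camera coordinates, as OpenCV has them. Camera axes: x right, y down, z forward; pixel columns grow to the right and rows downward; lengths in mm; the calibration is good to about 2 mm. A picture is of the moment at which its call begins. There is no depth.
- env.job_done(): hands the job in, once; it reports no verdict.
The state is a dict: "t": time; "joints": joint angles; "qvel": joint speeds; "tau": joint torques, N m; "eef_pos": TCP position; "tcp_rot": TCP orientation; "ft_force": force on the tool from outside, world axes, zero at the start; "moment": the same for the moment, N m; "opening": opening from 0.0 (shut) to 1.0 (fully open).
Only numpy, scipy, OpenCV 4.12 (cv2) and the standard library are available. Lean on these libraries where they do the work, as an engineer would, in place of code of your own. Each camera call takes 0.05 s, during which the arm holds its last target.

## Task

Drive the brass ejector pin beside the wooden mould fully down with the mallet (not with the fingers), so that the blue casting rises out of the mould, then stand the mallet back upright on the bench and let go of it. Draw the casting out of the mould, turn it from lying flat to standing on end in the air (either end up) with at least 10 cm of clear air between it and the bench, and finish while still holding it there in the gripper, touching nothing else. Leave the other things on the bench where they are.

Things in the scene. Friction and masses are not known exactly. Their poses are not given: they have to be found in the camera images.
- mould: Wooden mould fixed to the bench, place and yaw vary: base 270 x 220 x 18 mm, upright boards 18 mm thick round an open pocket 123 x 39 mm (x, y), board tops 75 mm high. Origin: on the bench under the pocket's centre; x along the pocket, y across it towards the ejector pin, z up. Spring clamps on the board ends at x, y = 102, -29 and -102, 29 mm reach 118 mm high.
- casting_center (a point): Centre of the casting, a blue resin bar 120 x 36 x 48 mm (x long, y wide, z high), 220 g, two brass discs in its top. It starts lying in the pocket, length along the mould's x, top level with the board tops. An ejector plate lifts it as far as the pin goes down: 28 mm with the pin home (top then 103 mm, centre 79 mm high), so that its sides can be gripped across the 36 mm from above.
- mallet_center (a point): Centre of the mallet, half-way up, 67.5 mm above its flat face. A pounder mallet used face-down: round white head 44 mm in diameter, 45 mm high, and on the same axis a round wooden handle 24 mm in diameter, 90 mm long, above it; 135 mm high, 260 g. It stands on its face on the bench, handle up (z up).
- pin_top (a point): Centre of the upper face of the ejector pin's round brass head, 26 mm in diameter and 8 mm thick, 100 mm from the pocket's centre along the mould's +y. 106 mm above the bench at the start, 78 mm when fully down. It sits over a grey housing 44 x 44 mm, 56 mm high.
- pin (a joint): How far the ejector pin is driven down, in m: 0 at the start, 0.028 fully down against its stop. Straight down only. It is lightly sprung and stiff: it takes about 8 to 12 N to move and stays where it is left. The casting rises by the same distance.
- cup_mid (a point): Bystander: clear mixing cup 84 mm wide, 95 mm high; point half-way up.
- can_mid (a point): Bystander: metal can 66 mm wide, 100 mm high; point half-way up.
- bottle_mid (a point): Bystander: white bottle with black cap, 72 mm wide, 190 mm high; point half-way up.
- jar_mid (a point): Bystander: amber jar 70 mm wide, 100 mm high; point half-way up.
- jar_lid_mid (a point): Bystander: white jar lid lying flat, 64 mm wide, 14 mm high; its centre.
- brush_mid (a point): Bystander: small brush lying on the bench; about its middle.
- paddle_mid (a point): Bystander: flat wooden stirring stick 200 x 24 x 6 mm lying on the bench (x along it); its centre.
- gear_corner (a point): All the fixed gear along the bench's far edge (beyond x = 0.75 m) and sides (beyond 0.53 m to the left, 0.62 m to the right): scale, offcut boards, red bin, vacuum pot, blue pump, clamp rack, big bottles and cans; up to 210 mm high. The point is the upper near left corner of the grey scale, 50 mm high. Not needed for the job; the casting must not rest on it.
Things that resemble listed ones, but are neither listed nor needed, are in the scene too. What is shaped like the part that bears mallet_center but red is not meant.

How it is judged (in metres and radians):
On the way, in this order (a step that is already met when the one before it is completed fails the run):
1. the ejector pin is driven home by the mallet (value of joint pin above 0.024 m and contact force between mallet and pin above 1 N), for 0.02 s.
2. the mallet stands upright on the bench, released (height (world z) of mallet_center below 0.0775 m and angle between mallet_center's own z axis and vertical below 0.15 rad and contact force between the fingers and mallet below 0.2 N), for 0.2 s.
3. the casting is drawn up clear of the mould (height (world z) of casting_center above 0.11 m and contact force between casting and mould below 0.1 N and contact force between the fingers and casting above 1 N), for 0.1 s.
At the end, for the whole second after the job is handed in: The casting is held still in the fingers, long axis within 20 degrees of vertical, centre over 155 mm above the bench, touching no mould, mallet, bystander or equipment; the pin is still down (over 22 mm); the mallet stands upright on the bench, free of the fingers (all of step 2 and (angle between casting_center's own x axis and vertical below 0.35 rad or angle between casting_center's own x axis and vertical above 2.79 rad) and height (world z) of casting_center above 0.155 m and contact force between the fingers and casting above 1 N and linear speed of casting below 0.05 m/s and contact force between casting and mould below 0.1 N and contact force between casting and mallet below 0.1 N and contact force between casting and equipment below 0.1 N and contact force between casting and cup below 0.1 N and contact force between casting and can below 0.1 N and contact force between casting and bottle below 0.1 N and contact force between casting and jar below 0.1 N and contact force between casting and jar_lid below 0.1 N and contact force between casting and brush below 0.1 N and contact force between casting and paddle below 0.1 N and value of joint pin above 0.022 m); the arm keeps its last pose, push and grip.
It fails at once if the fingers press on the ejector pin (contact force between the fingers and pin above 2 N).
It fails at once if a bystander is moved more than 30 mm or knocked over (distance of any of cup_mid, can_mid, bottle_mid, jar_mid, jar_lid_mid, brush_mid, paddle_mid from where it was at the start of the episode above 0.03 m).
It also fails if it takes over 67 s, if anything falls off the work surface, if the arm or the gripper's body presses on something with over 40 N, if the wrist force passes 120 N, or if a joint passes its speed limit or range.

## Working session

There is one attempt and no reset: what is moved stays moved. The work goes in short steps, Python scripts to look and compute and a shell command to move; the robot and the scene stay as the last step left them, time stands still between calls to the robot, and variables do not carry over. Pictures are saved under pics/ and viewed, and the job is handed in when it is done.

```bash
ls; mkdir -p pics
cat > h.py <<'E'
import numpy as np,cv2
from cell import env
def snap(cam,name):
    d=env.read_camera(cam); cv2.imwrite('pics/%s.png'%name,d['img'][:,:,::-1]); np.savez('pics/%s.npz'%name,**d); return d
def crop(name,x0,y0,x1,y1,s,out):
    im=cv2.imread('pics/%s.png'%name)[y0:y1,x0:x1]; cv2.imwrite('pics/%s.png'%out,cv2.resize(im,None,fx=s,fy=s,interpolation=cv2.INTER_CUBIC))
def load(n): return np.load('pics/%s.npz'%n)
def ray(d,u,v):
    R=cv2.Rodrigues(d['rvec'])[0]; t=d['tvec'].reshape(3)
    return -R.T@t, R.T@np.array([(u-d['cx'])/d['fx'],(v-d['cy'])/d['fy'],1])
def atz(d,u,v,z):
    c,r=ray(d,u,v); return c+r*(z-c[2])/r[2]
def tri(obs):
    A=np.zeros((3,3));b=np.zeros(3);L=[]
    for d,u,v in obs:
        c,r=ray(d,u,v); r=r/np.linalg.norm(r); P=np.eye(3)-np.outer(r,r); A+=P;b+=P@c;L.append((c,P))
    p=np.linalg.solve(A,b); return p,[np.linalg.norm(P@(p-c)) for c,P in L]
def proj(d,p):
    return cv2.projectPoints(np.array([p],float),d['rvec'],d['tvec'],np.array([[d['fx'],0,d['cx']],[0,d['fy'],d['cy']],[0,0,1]],float),None)[0].ravel()
E
python3 - <<'E'
from h import *
for c in ('scene','top','wrist'):
    d=snap(c,c+'0'); print(c,ray(d,256,192)[0],d['fx'])
print(env.state())
E
```

```text
pics
scene [1608.18841476  369.4655346  1249.93787308] 488.262466121736
top [ 469.53293789    3.24850732 1179.74903757] 380.20534493158914
wrist [ 278.87953912 -563.11522152  384.44520017] 286.78993606526547
{'t': 0.15, 'joints': array([-1.32263300e+00,  4.91397690e-01,  1.55928651e+00, -2.79364816e-05,
        1.09168223e+00, -1.05595499e-01]), 'qvel': array([ 0.00106706, -0.00257796, -0.00315754,  0.0018802 ,  0.00100304,
       -0.00022434]), 'tau': array([ 2.28503144e-03, -6.12895775e+01, -2.58278865e+01,  6.92847418e-02,
        4.73096862e-02, -5.81642416e-05]), 'eef_pos': array([ 216.53478899, -586.27549127,  404.31837251]), 'tcp_rot': array([-3.14082057e+00, -5.69131062e-05,  3.53771694e-01]), 'ft_force': array([-0.42748574, -0.10389456,  0.24386779]), 'moment': array([-0.01776542,  0.00847525,  0.0285847 ]), 'opening': 1.0008852528267582}
```

View pics/scene0.png

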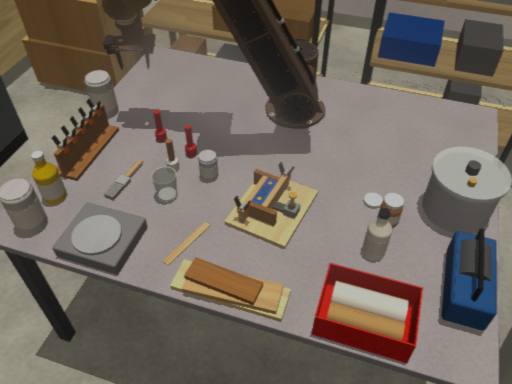

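View pics/top0.png

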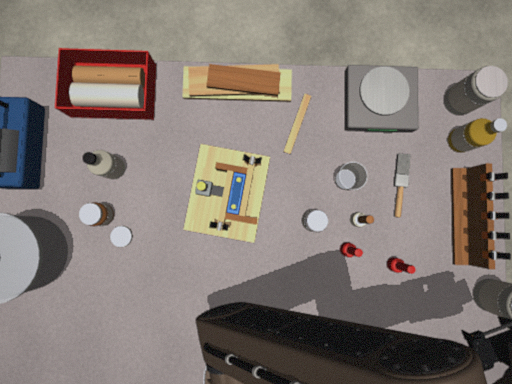

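View pics/wrist0.png

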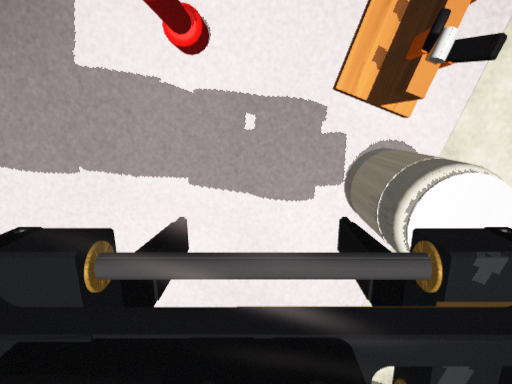

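The scene and top views show the mould near top px (230,193), the pin at (202,186), and the white-headed mallet near (362,219). There are two red decoys at (352,250) and (402,266). I'll enlarge these.

Run:
```python
from h import *
crop('top0',170,130,300,250,6,'c1'); crop('top0',290,140,420,280,5,'c2'); crop('scene0',130,100,230,210,6,'c3'); crop('scene0',220,150,330,250,6,'c4')
```

```text
(no output)
```

View pics/c1.png

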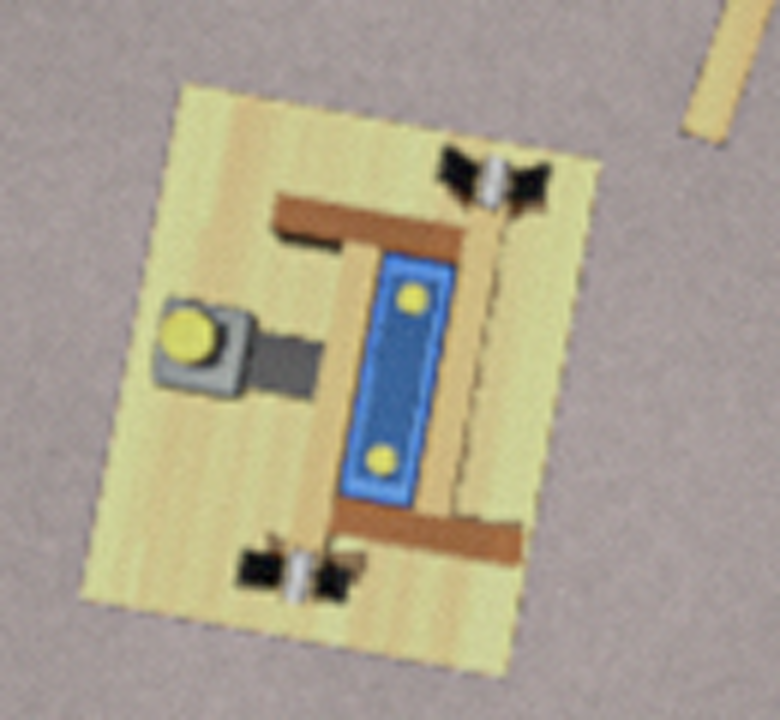

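View pics/c2.png

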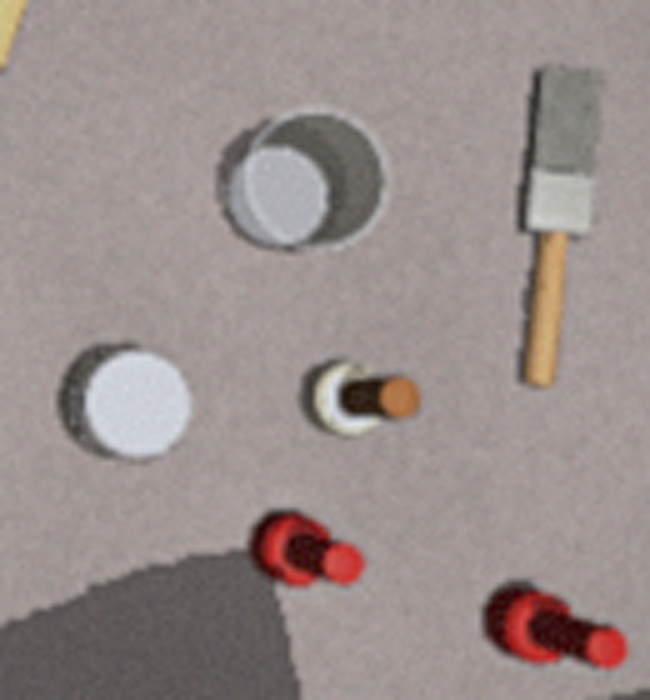

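View pics/c3.png

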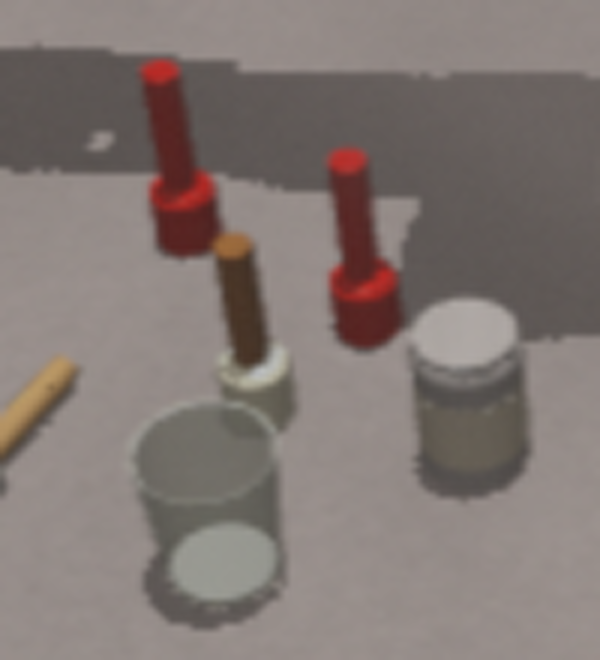

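View pics/c4.png

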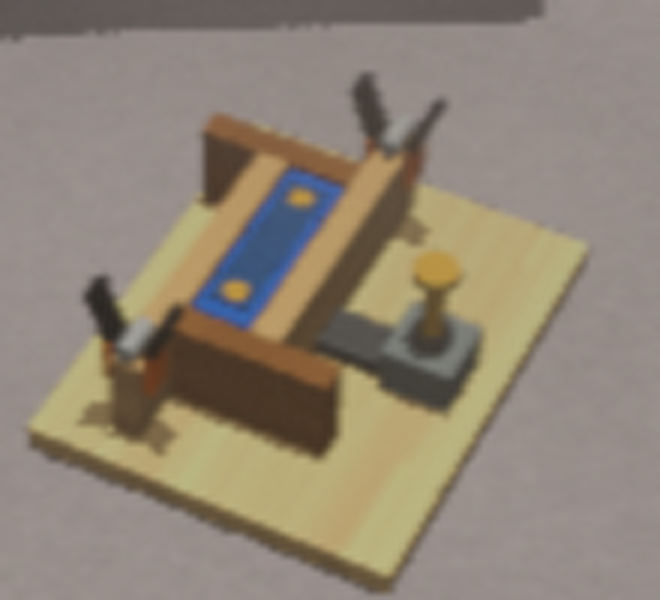

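Run:
```python
from h import *
T=load('top0');S=load('scene0')
def p(d,x0,y0,s,c): return (d,x0+(c[0]+.5)/s-.5,y0+(c[1]+.5)/s-.5)
def q(n,a,b):
    r=tri([a,b]); print(n,r[0].round(1),np.round(r[1],1)); return r[0]
t=lambda *c:p(T,170,130,6,c); s=lambda *c:p(S,220,150,6,c)
A=q('disc far',t(413,298),s(236,291));B=q('disc near',t(381,460),s(301,198))
P=q('pin',t(187,335),s(437,268))
M=q('mallet',p(T,290,140,5,(400,397)),p(S,130,100,6,(234,244)))
print(np.degrees(np.arctan2(*(A-B)[[1,0]])),(A+B)/2, P-(A+B)/2, np.linalg.norm((P-(A+B)/2)[:2]))
# head centre at bench from top
for nm,d,c in (('mallet bottom',*[0,0]),): pass
print('mallet head top @45',atz(*p(T,290,140,5,(350,397)),45))
cs=[(183,85),(602,160),(505,676),(82,600)]
for c in cs: print('base corner',atz(*t(*c),18).round(1))
cs=[(386,255),(457,262),(411,508),(341,497)]
Q=[atz(*t(*c),75) for c in cs];print(np.round(Q,1),np.mean(Q,0))
for n,c,z in (('jar?can',(138,403),100),('cup rim',(318,177),95),('red1',(343,563),135),('red2',(605,647),135)): print(n,atz(*p(T,290,140,5,c),z).round(1))
```

```text
disc far [591.   37.6  76.7] [0.7 0.7]
disc near [512.2  50.5  76.2] [0.2 0.2]
pin [567.6 142.5 106.8] [0.6 0.6]
mallet [ 483.3 -328.1  135.9] [0.7 0.7]
-9.257899221587268 [551.57441043  44.07516636  76.42902176] [16.01603542 98.42903333 30.3221246 ] 99.72355786625909
mallet head top @45 [ 483.97613912 -327.56532849   45.        ]
base corner [705.  159.9  18. ]
base corner [671.6 -56.7  18. ]
base corner [406.8 -12.7  18. ]
base corner [440.3 201.6  18. ]
[[612.2  50.7  75. ]
 [609.6  16.   75. ]
 [489.4  35.3  75. ]
 [493.9  69.2  75. ]] [551.27089514  42.80294243  75.        ]
jar?can [ 477.2 -190.4  100. ]
cup rim [ 609.7 -294.4   95. ]
red1 [ 392.1 -297.5  135. ]
red2 [ 349.6 -441.5  135. ]
```

```bash
cat >> h.py <<'E'
from scipy.spatial.transform import Rotation as Ro
def to(pos,rpy=None):
    """tool-frame shift (units of 150) and turn (45deg units) from now to target TCP pose"""
    s=env.state(); R=Ro.from_euler('xyz',s['tcp_rot'])
    d=R.inv().apply(np.array(pos)-s['eef_pos'])/150
    print('shift',d.round(3)); 
    if rpy is not None: print('turn',((R.inv()*Ro.from_euler('xyz',rpy)).as_rotvec()/(np.pi/4)).round(3))
E
python3 -c "
from h import *
to([483.5,-328,400],[np.pi,0,.354])"
```

```text
shift [ 2.266 -0.999  0.03 ]
turn [-0.001 -0.    -0.   ]
```

```bash
python3 -m pendant '[{"x":0.4,"y":-0.17,"jaw":1},{"x":0.8,"y":-0.34,"jaw":1},{"x":1,"y":-0.43,"jaw":1}]'
python3 -m pendant '[{"x":0.4,"y":-0.17,"jaw":1},{"x":0.7,"y":-0.33,"jaw":1},{"x":0.9,"y":-0.42,"jaw":1},{"x":0.9,"y":-0.42,"jaw":1}]'
python3 - <<'E'
from h import *
snap('wrist','w1'); print(env.state()['eef_pos'],env.state()['tcp_rot'])
to([483.5,-328,400],[np.pi,0,.354])
E
```

```text
[ 216.55458119 -586.27953704  404.39618412] [-3.14098970e+00 -4.38169831e-05  3.53769806e-01]
shift [ 2.266 -0.999  0.03 ]
turn [-0.001 -0.    -0.   ]invalid input
invalid input
```

View pics/w1.png

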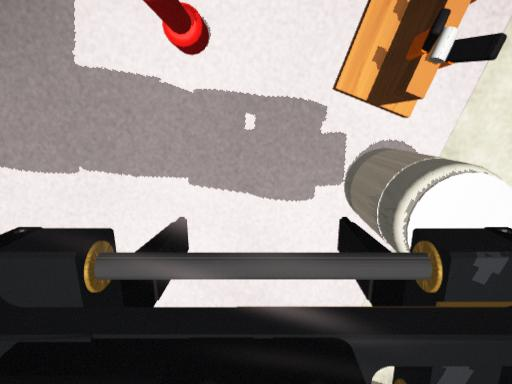

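```bash
python3 -m pendant '[{"x":0.4,"y":-0.17,"z":0,"rx":0,"ry":0,"rz":0,"jaw":1},{"x":0.8,"y":-0.34,"z":0,"rx":0,"ry":0,"rz":0,"jaw":1},{"x":1,"y":-0.43,"z":0,"rx":0,"ry":0,"rz":0,"jaw":1}]'
python3 -m pendant '[{"x":0.4,"y":-0.17,"z":0,"rx":0,"ry":0,"rz":0,"jaw":1},{"x":0.7,"y":-0.33,"z":0,"rx":0,"ry":0,"rz":0,"jaw":1},{"x":0.9,"y":-0.42,"z":0,"rx":0,"ry":0,"rz":0,"jaw":1},{"x":0.9,"y":-0.42,"z":0,"rx":0,"ry":0,"rz":0,"jaw":1}]'
python3 - <<'E'
from h import *
snap('wrist','w1'); print(env.state()['eef_pos'],env.state()['tcp_rot'])
to([483.5,-328,400],[np.pi,0,.354])
E
```

```text
t: 0.57
eef_pos: [336.4, -472.0, 404.7]
tcp_rot: [-3.141, -0.0, 0.355]
ft_force: [0.3, 0.5, -0.5]
opening: 1.003
t: 1.08
eef_pos: [440.9, -366.4, 404.7]
tcp_rot: [-3.141, 0.0, 0.357]
ft_force: [0.4, 0.2, -0.3]
opening: 1.002
[ 440.14747139 -367.42584506  404.68112593] [3.14153541e+00 1.78341259e-04 3.55715361e-01]
shift [ 0.362 -0.146  0.031]
turn [0.    0.    0.002]
```

View pics/w1.png

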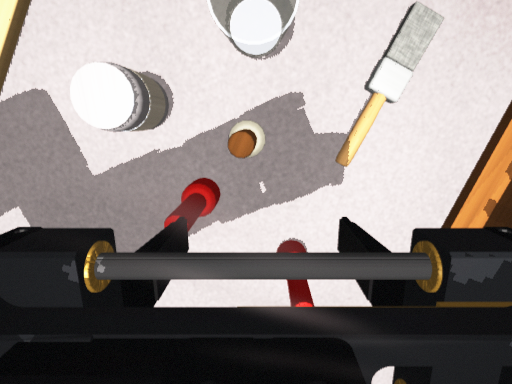

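Run:
```python
from h import *
crop('w1',200,100,300,180,7,'c5'); d=load('w1'); print(atz(d,242,144,135), proj(d,[483.3,-328.1,135]), proj(d,[483.3,-328.1,45]))
```

```text
[ 480.88040045 -332.2032381   135.        ] [238.42332148 139.62340214] [244.86019884 135.39600386]
```

View pics/c5.png

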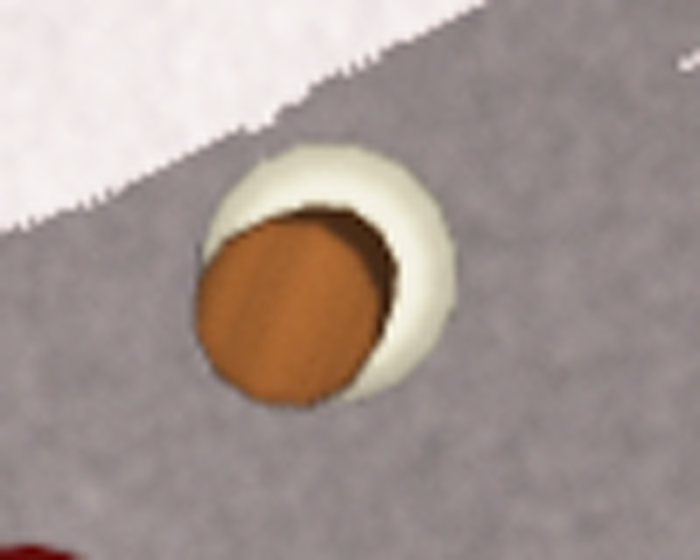

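```bash
python3 -m pendant '[{"x":0.17,"y":-0.07,"z":0.05,"rx":0,"ry":0,"rz":0,"jaw":1},{"x":0.17,"y":-0.07,"z":0.05,"rx":0,"ry":0,"rz":0,"jaw":1},{"x":0.17,"y":-0.07,"z":0.05,"rx":0,"ry":0,"rz":0,"jaw":1}]'
python3 - <<'E'
from h import *
d=snap('wrist','w2'); print(env.state()['eef_pos'],env.state()['tcp_rot'])
p=proj(d,[483.3,-328.1,135]);print(p)
x,y=int(p[0])-50,int(p[1])-40; print(x,y); crop('w2',x,y,x+100,y+80,7,'c6')
E
```

```text
t: 1.5
eef_pos: [459.3, -350.2, 397.3]
tcp_rot: [3.141, 0.0, 0.353]
ft_force: [0.7, -0.7, -0.0]
opening: 1.006
[ 459.30626538 -350.1625529   397.38044541] [3.14129939e+00 1.14935524e-04 3.52776328e-01]
[248.43955869 167.45660611]
198 127
```

View pics/c6.png

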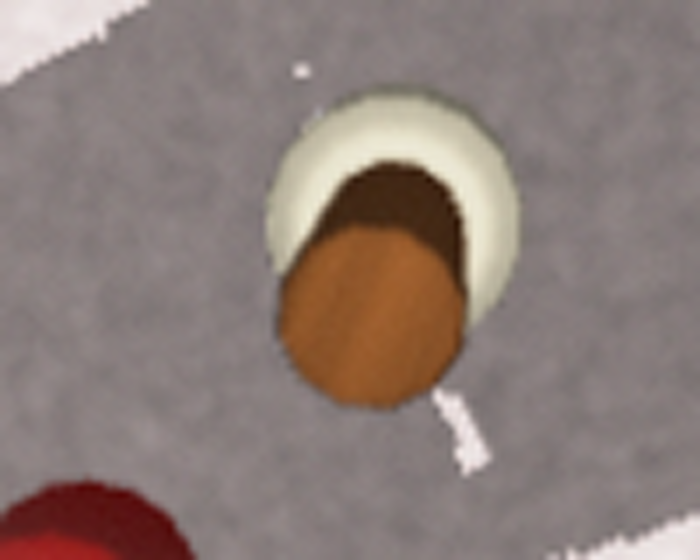

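Run:
```python
from h import *
d=load('w2'); u,v=198+373/7,127+317/7
print(u,v,atz(d,u,v,135))
T=load('top0');S=load('scene0')
obs=[(T,290+400.5/5-.5,140+397.5/5-.5),(S,130+234.5/6-.5,100+244.5/6-.5),(d,u,v)]
print(tri(obs)); print(tri([obs[1],obs[2]]),tri([obs[0],obs[2]]))
to([482.5,-329.5,400])
```

```text
251.28571428571428 172.28571428571428 [ 480.22625876 -331.77109475  135.        ]
(array([ 481.44977813, -330.0587976 ,  133.65436758]), [np.float64(2.0939607266690254), np.float64(1.3561080065802078), np.float64(2.2488518909650024)])
(array([ 478.99599619, -331.09187105,  131.08000301]), [np.float64(0.936851951480308), np.float64(0.9368519514801592)]) (array([ 481.74304388, -330.7267532 ,  133.41991706]), [np.float64(2.060346767795658), np.float64(2.0603467677956324)])
shift [ 0.193 -0.076 -0.018]
```

```bash
python3 -c "
from h import *
to([481.5,-330.5,274],[np.pi,0,.353])"
```

```text
shift [ 0.184 -0.072  0.822]
turn [ 0.  0. -0.]
```

```bash
python3 -m pendant '[{"x":0.18,"y":-0.07,"z":0,"rx":0,"ry":0,"rz":0,"jaw":1},{"x":0.18,"y":-0.07,"z":0,"rx":0,"ry":0,"rz":0,"jaw":1},{"x":0.18,"y":-0.07,"z":0.25,"rx":0,"ry":0,"rz":0,"jaw":1},{"x":0.18,"y":-0.07,"z":0.5,"rx":0,"ry":0,"rz":0,"jaw":1},{"x":0.18,"y":-0.07,"z":0.7,"rx":0,"ry":0,"rz":0,"jaw":1},{"x":0.18,"y":-0.07,"z":0.82,"rx":0,"ry":0,"rz":0,"jaw":1},{"x":0.18,"y":-0.07,"z":0.82,"rx":0,"ry":0,"rz":0,"jaw":1}]'
python3 -m pendant '[{"x":0,"y":0,"z":0,"rx":0,"ry":0,"rz":0,"jaw":0},{"x":0,"y":0,"z":0,"rx":0,"ry":0,"rz":0,"jaw":0},{"x":0,"y":0,"z":0,"rx":0,"ry":0,"rz":0,"jaw":0},{"x":0,"y":0,"z":0,"rx":0,"ry":0,"rz":0,"jaw":0},{"x":0,"y":0,"z":0,"rx":0,"ry":0,"rz":0,"jaw":0},{"x":0,"y":0,"z":0,"rx":0,"ry":0,"rz":0,"jaw":0}]'
python3 - <<'E'
from h import *
snap('wrist','w3');snap('scene','s3');crop('s3',100,80,260,200,5,'c7')
to([481.5,-330.5,274],[np.pi,0,.353])
E
```

```text
t: 2.42
eef_pos: [480.9, -330.8, 273.3]
tcp_rot: [-3.14, 0.001, 0.353]
ft_force: [0.5, -0.6, 0.2]
opening: 1.001
t: 3.18
eef_pos: [481.7, -330.0, 274.3]
tcp_rot: [3.142, 0.0, 0.354]
ft_force: [0.6, -0.1, -0.0]
opening: 0.425
shift [-0.003  0.002  0.002]
turn [0.    0.    0.001]
```

View pics/w3.png

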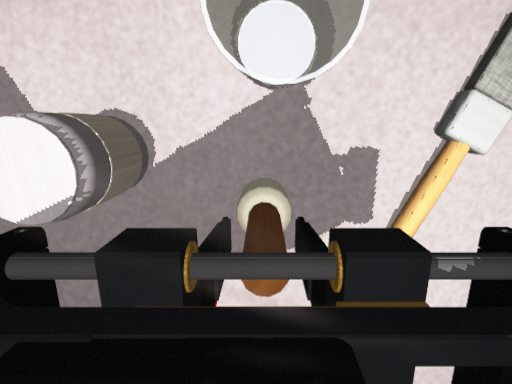

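View pics/c7.png

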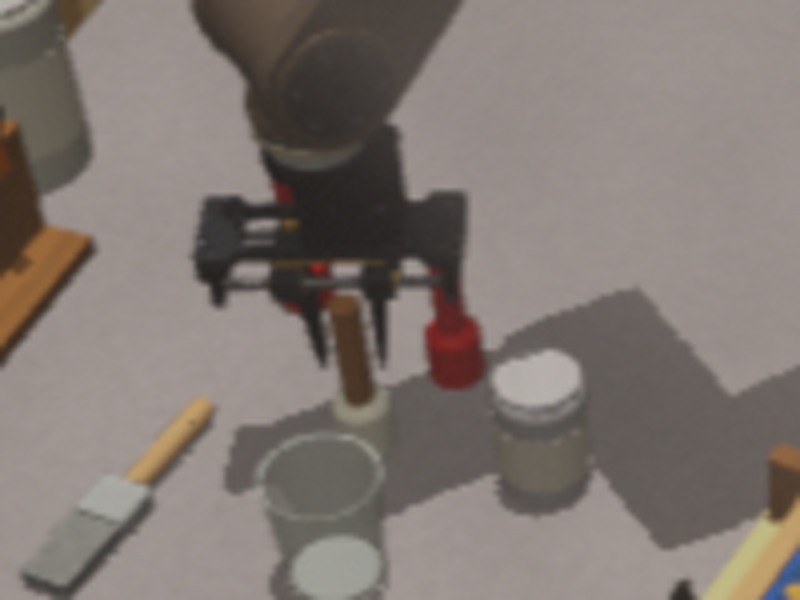

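The pads are around the handle, centred at wrist px x≈265, but still closing (opening 0.425). I'll close further.

```bash
python3 -m pendant '[{"x":0,"y":0,"z":0,"rx":0,"ry":0,"rz":0,"jaw":0},{"x":0,"y":0,"z":0,"rx":0,"ry":0,"rz":0,"jaw":0},{"x":0,"y":0,"z":0,"rx":0,"ry":0,"rz":0,"jaw":0},{"x":0,"y":0,"z":0,"rx":0,"ry":0,"rz":0,"jaw":0},{"x":0,"y":0,"z":0,"rx":0,"ry":0,"rz":0,"jaw":0}]'
python3 -m pendant '[{"x":0,"y":0,"z":-0.15,"rx":0,"ry":0,"rz":0,"jaw":0},{"x":0,"y":0,"z":-0.4,"rx":0,"ry":0,"rz":0,"jaw":0},{"x":0,"y":0,"z":-0.7,"rx":0,"ry":0,"rz":0,"jaw":0},{"x":0,"y":0,"z":-0.9,"rx":0,"ry":0,"rz":0,"jaw":0},{"x":0,"y":0,"z":-1,"rx":0,"ry":0,"rz":0,"jaw":0},{"x":0,"y":0,"z":-1,"rx":0,"ry":0,"rz":0,"jaw":0}]'
python3 - <<'E'
from h import *
snap('wrist','w4');snap('scene','s4');crop('s4',100,50,260,170,5,'c8')
to([566,142,424],[np.pi,0,-.16])
E
```

```text
t: 3.9
eef_pos: [481.7, -330.1, 274.2]
tcp_rot: [3.142, 0.0, 0.354]
ft_force: [0.3, -0.1, -2.2]
opening: 0.247
t: 4.65
eef_pos: [481.6, -330.0, 424.3]
tcp_rot: [3.141, -0.0, 0.354]
ft_force: [-0.5, -0.2, -2.5]
opening: 0.248
shift [ 1.618 -2.757 -0.004]
turn [-0.002  0.002  0.654]
```

View pics/c8.png

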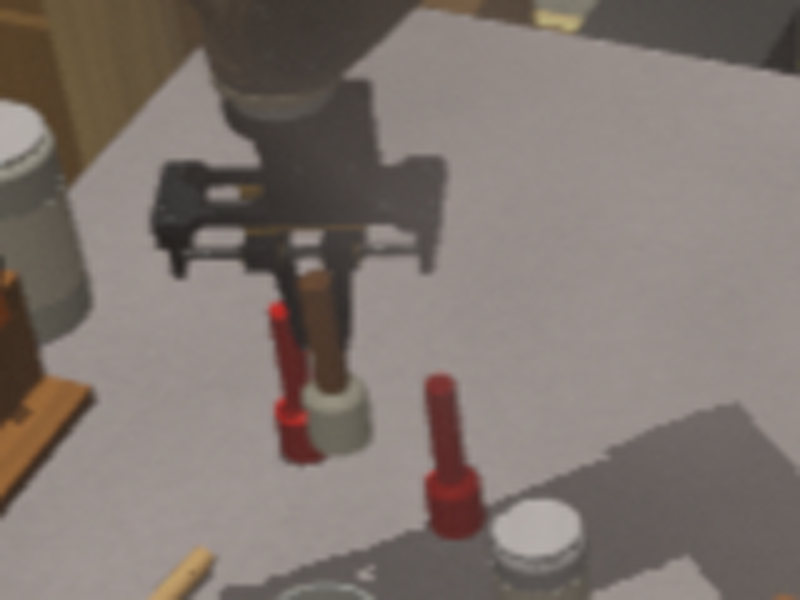

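View pics/w4.png

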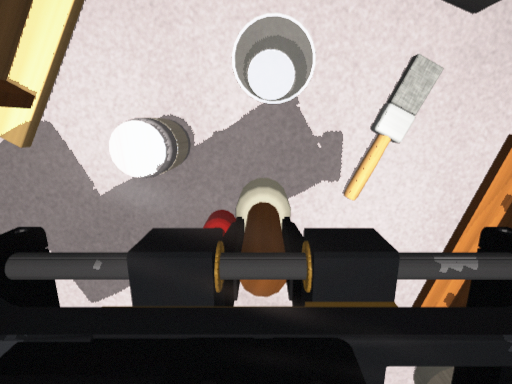

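```bash
python3 -m pendant '[{"x":0.1,"y":-0.2,"z":0,"rx":0,"ry":0,"rz":0,"jaw":0},{"x":0.25,"y":-0.5,"z":0,"rx":0,"ry":0,"rz":0,"jaw":0},{"x":0.4,"y":-0.8,"z":0,"rx":0,"ry":0,"rz":0,"jaw":0},{"x":0.5,"y":-1,"z":0,"rx":0,"ry":0,"rz":0,"jaw":0}]'
python3 -m pendant '[{"x":0.2,"y":-0.3,"z":0,"rx":0,"ry":0,"rz":0,"jaw":0},{"x":0.4,"y":-0.6,"z":0,"rx":0,"ry":0,"rz":0.2,"jaw":0},{"x":0.5,"y":-0.9,"z":0,"rx":0,"ry":0,"rz":0.4,"jaw":0},{"x":0.6,"y":-1,"z":0,"rx":0,"ry":0,"rz":0.65,"jaw":0},{"x":0.6,"y":-1,"z":0,"rx":0,"ry":0,"rz":0.65,"jaw":0}]'
python3 - <<'E'
from h import *
to([500,153,424],[np.pi,0,-.16])
E
```

```text
t: 5.25
eef_pos: [500.1, -161.5, 422.8]
tcp_rot: [-3.14, 0.002, 0.355]
ft_force: [-0.0, -0.5, -2.9]
opening: 0.249
t: 5.88
eef_pos: [532.8, 9.7, 422.9]
tcp_rot: [3.141, 0.002, -0.155]
ft_force: [0.1, -0.7, -3.3]
opening: 0.247
shift [-0.363 -0.91  -0.007]
turn [0.    0.003 0.007]
```

```bash
python3 -m pendant '[{"x":-0.13,"y":-0.3,"z":0,"rx":0,"ry":0,"rz":0,"jaw":0},{"x":-0.26,"y":-0.6,"z":0,"rx":0,"ry":0,"rz":0,"jaw":0},{"x":-0.36,"y":-0.8,"z":0,"rx":0,"ry":0,"rz":0,"jaw":0},{"x":-0.36,"y":-0.91,"z":0,"rx":0,"ry":0,"rz":0,"jaw":0},{"x":-0.36,"y":-0.91,"z":0,"rx":0,"ry":0,"rz":0,"jaw":0},{"x":-0.36,"y":-0.91,"z":0,"rx":0,"ry":0,"rz":0,"jaw":0}]'
python3 - <<'E'
from h import *
d=snap('wrist','w5'); s=env.state();print(s['eef_pos'],s['tcp_rot'])
print(proj(d,[567.6,142.5,106]))
E
```

```text
t: 6.62
eef_pos: [500.9, 150.8, 423.8]
tcp_rot: [3.141, 0.0, -0.157]
ft_force: [-1.3, -0.7, -2.7]
opening: 0.249
[500.89080121 150.73525322 423.94375174] [ 3.14115930e+00  3.56249831e-04 -1.57235094e-01]
[260.00442784 122.68100156]
```

View pics/w5.png

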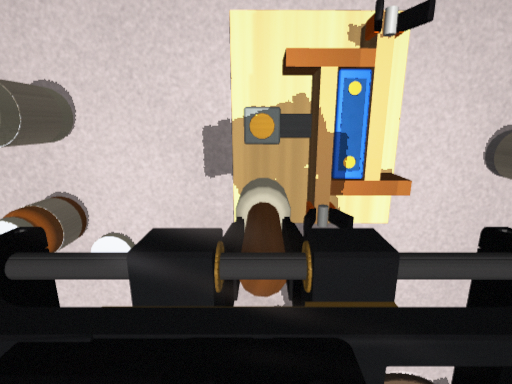

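Run:
```python
from h import *
d=load('w5'); crop('w5',225,90,325,165,7,'c9')
s=env.state()
R=Ro.from_euler('xyz',s['tcp_rot']); g=lambda h: s['eef_pos']+R.apply([0,0,h])
for h in (171-40,171,171+60,171+105): print(h,proj(d,g(h)))
```

```text
131 [261.86465823 282.27093977]
171 [262.08828367 244.38443088]
231 [262.27645839 212.50396712]
276 [262.36326467 197.79729019]
```

View pics/c9.png

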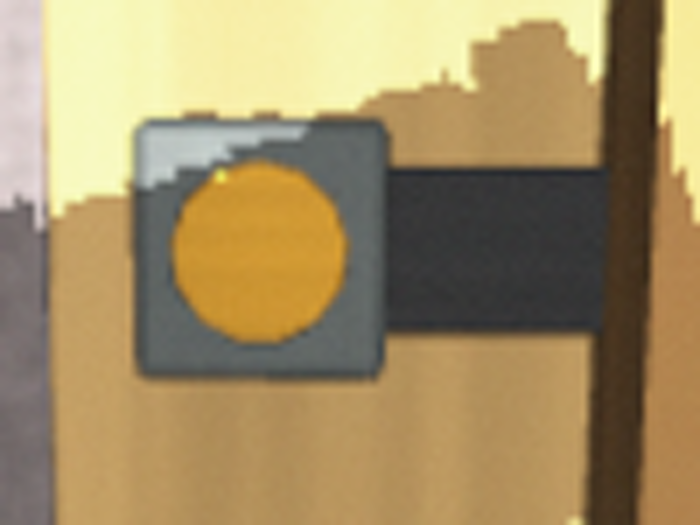

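Run:
```python
from h import *
d=load('w5'); p=atz(d,262.1,126,106);print(p)
T=load('top0');S=load('scene0')
print(tri([(T,170+187.5/6-.5,130+335.5/6-.5),(S,220+437.5/6-.5,150+268.5/6-.5),(d,262.1,126)]))
to([566,141.5,400],[np.pi,0,-.16])
```

```text
[564.05952022 140.9238326  106.        ]
(array([565.98187   , 141.92118633, 105.4934363 ]), [np.float64(1.9043821292544014), np.float64(0.8854259725895496), np.float64(2.168741621816116)])
shift [ 0.438 -0.007  0.159]
turn [0.001 0.    0.004]
```

```bash
python3 -m pendant '[{"x":0.2,"y":-0.005,"z":0,"rx":0,"ry":0,"rz":0,"jaw":0},{"x":0.43,"y":-0.005,"z":0,"rx":0,"ry":0,"rz":0,"jaw":0},{"x":0.43,"y":-0.005,"z":0.1,"rx":0,"ry":0,"rz":0,"jaw":0},{"x":0.43,"y":-0.005,"z":0.24,"rx":0,"ry":0,"rz":0,"jaw":0},{"x":0.43,"y":-0.005,"z":0.24,"rx":0,"ry":0,"rz":0,"jaw":0}]'
python3 - <<'E'
from h import *
d=snap('wrist','w6');snap('scene','s6');snap('top','t6');crop('s6',210,110,350,230,5,'c10')
to([565.5,141.5,352],[np.pi,0,-.16])
E
```

```text
t: 7.3
eef_pos: [563.8, 141.9, 386.5]
tcp_rot: [3.14, 0.004, -0.157]
ft_force: [0.3, 0.0, -2.6]
opening: 0.252
shift [0.009 0.004 0.246]
turn [-0.    -0.001  0.004]
```

View pics/c10.png

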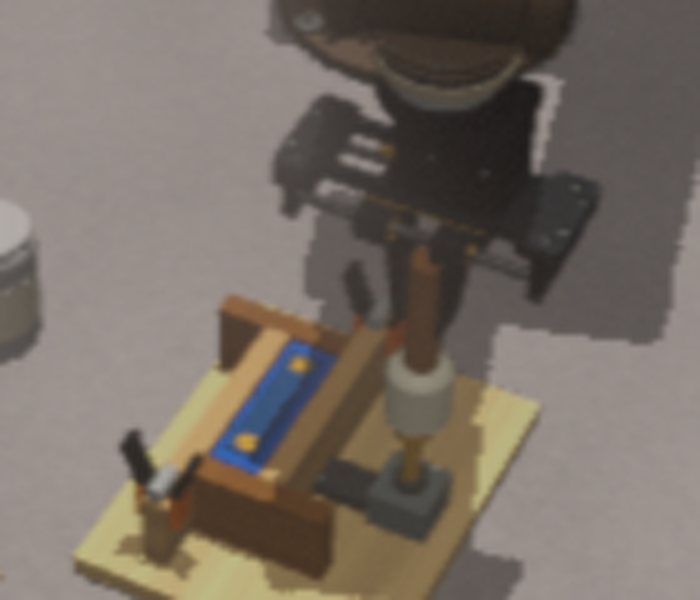

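View pics/w6.png

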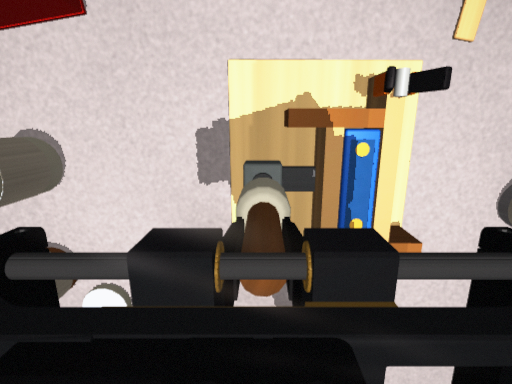

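The mallet head sits just over the pin (crop px ≈ (418,430), shaft at (411,470)). Now I'll press.

```bash
python3 -m pendant '[{"x":0,"y":0,"z":0.05,"rx":0,"ry":0,"rz":0,"jaw":0},{"x":0,"y":0,"z":0.1,"rx":0,"ry":0,"rz":0,"jaw":0},{"x":0,"y":0,"z":0.15,"rx":0,"ry":0,"rz":0,"jaw":0},{"x":0,"y":0,"z":0.2,"rx":0,"ry":0,"rz":0,"jaw":0},{"x":0,"y":0,"z":0.22,"rx":0,"ry":0,"rz":0,"jaw":0},{"x":0,"y":0,"z":0.24,"rx":0,"ry":0,"rz":0,"jaw":0},{"x":0,"y":0,"z":0.24,"rx":0,"ry":0,"rz":0,"jaw":0}]'
python3 - <<'E'
from h import *
d=snap('wrist','w7');snap('scene','s7');crop('s7',210,110,350,230,5,'c11')
to([565.5,141.5,352],[np.pi,0,-.16])
E
```

```text
t: 8.32
eef_pos: [564.4, 142.5, 352.6]
tcp_rot: [-3.141, -0.001, -0.157]
ft_force: [-0.5, -0.3, 4.1]
opening: 0.248
shift [0.008 0.005 0.004]
turn [-0.    -0.002  0.004]
```

View pics/c11.png

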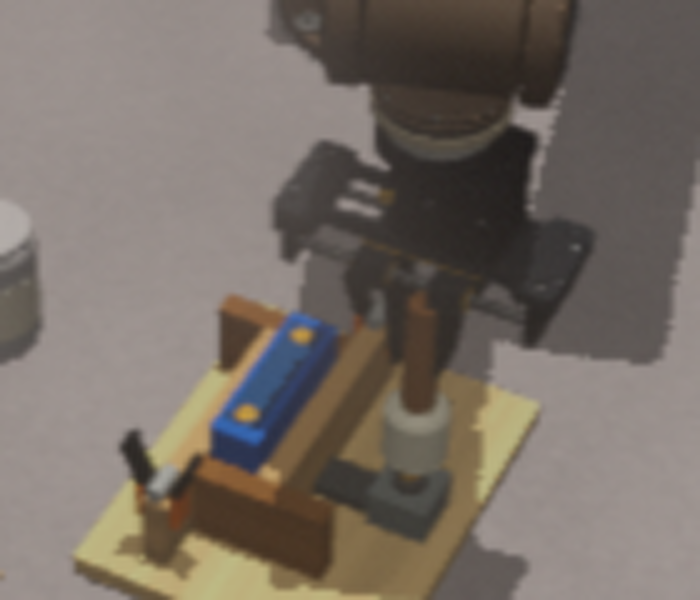

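The casting has risen. I'll press a little more to confirm it's on the stop.

```bash
python3 -m pendant '[{"x":0,"y":0,"z":0.01,"rx":0,"ry":0,"rz":0,"jaw":0},{"x":0,"y":0,"z":0.02,"rx":0,"ry":0,"rz":0,"jaw":0},{"x":0,"y":0,"z":0.025,"rx":0,"ry":0,"rz":0,"jaw":0},{"x":0,"y":0,"z":0.025,"rx":0,"ry":0,"rz":0,"jaw":0},{"x":0,"y":0,"z":0.025,"rx":0,"ry":0,"rz":0,"jaw":0}]'
```

```text
t: 9.05
eef_pos: [564.7, 142.4, 351.7]
tcp_rot: [-3.141, -0.005, -0.156]
ft_force: [-4.7, -1.7, 30.1]
opening: 0.249
```

```bash
python3 -m pendant '[{"x":0,"y":0,"z":-0.05,"rx":0,"ry":0,"rz":0,"jaw":0},{"x":0,"y":0,"z":-0.25,"rx":0,"ry":0,"rz":0,"jaw":0},{"x":0,"y":0,"z":-0.5,"rx":0,"ry":0,"rz":0,"jaw":0},{"x":0,"y":0.2,"z":-0.5,"rx":0,"ry":0,"rz":0,"jaw":0},{"x":0,"y":0.5,"z":-0.5,"rx":0,"ry":0,"rz":0,"jaw":0},{"x":0,"y":0.8,"z":-0.5,"rx":0,"ry":0,"rz":0,"jaw":0},{"x":0,"y":1,"z":-0.5,"rx":0,"ry":0,"rz":0,"jaw":0},{"x":0,"y":1,"z":-0.5,"rx":0,"ry":0,"rz":0,"jaw":0}]'
python3 - <<'E'
from h import *
snap('scene','s8');crop('s8',150,80,350,230,4,'c12')
to([481.5,-330.5,424],[np.pi,0,.353])
E
```

```text
t: 10.05
eef_pos: [540.7, -7.3, 422.9]
tcp_rot: [3.141, 0.001, -0.159]
ft_force: [0.0, -0.1, -3.6]
opening: 0.249
shift [-0.049  2.197 -0.007]
turn [-0.     0.001 -0.651]
```

View pics/c12.png

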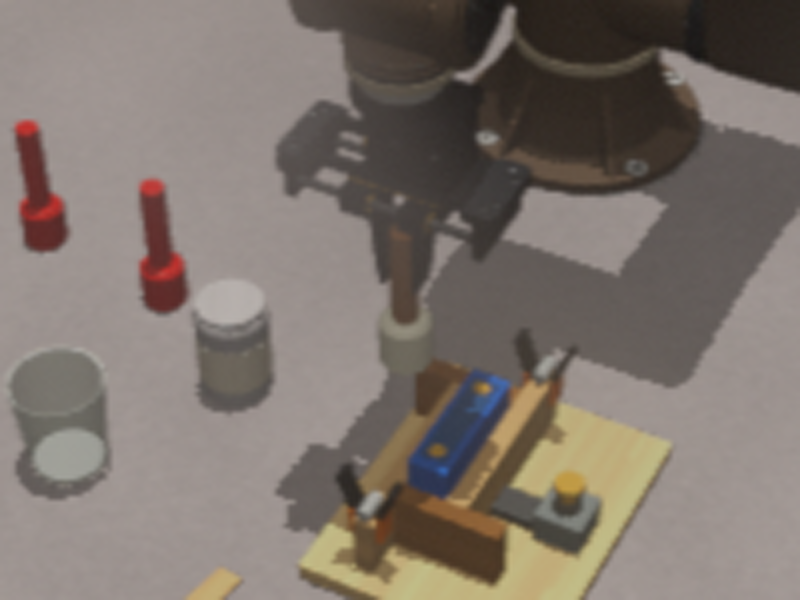

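The pin stays down (px (570,490) in the crop) and the casting is up. I'll carry the mallet back.

```bash
python3 -m pendant '[{"x":-0.01,"y":0.3,"z":0,"rx":0,"ry":0,"rz":0,"jaw":0},{"x":-0.02,"y":0.6,"z":0,"rx":0,"ry":0,"rz":-0.2,"jaw":0},{"x":-0.03,"y":0.9,"z":0,"rx":0,"ry":0,"rz":-0.4,"jaw":0},{"x":-0.03,"y":1,"z":0,"rx":0,"ry":0,"rz":-0.65,"jaw":0},{"x":-0.03,"y":1,"z":0,"rx":0,"ry":0,"rz":-0.65,"jaw":0}]'
python3 - <<'E'
from h import *
to([481.5,-330.5,424],[np.pi,0,.353])
E
```

```text
t: 10.72
eef_pos: [513.2, -153.2, 423.1]
tcp_rot: [-3.141, 0.0, 0.352]
ft_force: [-0.7, 0.1, -2.2]
opening: 0.247
shift [-0.606  1.037 -0.006]
turn [-0.001  0.001 -0.001]
```

```bash
python3 -m pendant '[{"x":-0.15,"y":0.25,"z":0,"rx":0,"ry":0,"rz":0,"jaw":0},{"x":-0.35,"y":0.6,"z":0,"rx":0,"ry":0,"rz":0,"jaw":0},{"x":-0.53,"y":0.9,"z":0,"rx":0,"ry":0,"rz":0,"jaw":0},{"x":-0.6,"y":1,"z":0,"rx":0,"ry":0,"rz":0,"jaw":0},{"x":-0.6,"y":1,"z":0,"rx":0,"ry":0,"rz":0,"jaw":0}]'
python3 -m pendant '[{"x":0,"y":0.03,"z":0.2,"rx":0,"ry":0,"rz":0,"jaw":0},{"x":0,"y":0.03,"z":0.5,"rx":0,"ry":0,"rz":0,"jaw":0},{"x":0,"y":0.03,"z":0.8,"rx":0,"ry":0,"rz":0,"jaw":0},{"x":0,"y":0.03,"z":0.93,"rx":0,"ry":0,"rz":0,"jaw":0},{"x":0,"y":0.03,"z":0.96,"rx":0,"ry":0,"rz":0,"jaw":0},{"x":0,"y":0.03,"z":0.96,"rx":0,"ry":0,"rz":0,"jaw":0}]'
python3 - <<'E'
from h import *
snap('scene','s9');crop('s9',100,80,260,200,5,'c13')
to([481.5,-330.5,274],[np.pi,0,.353])
E
```

```text
t: 11.35
eef_pos: [480.9, -324.7, 423.1]
tcp_rot: [-3.141, 0.0, 0.351]
ft_force: [-0.2, -0.1, -3.3]
opening: 0.249
t: 12.1
eef_pos: [482.8, -328.4, 280.1]
tcp_rot: [3.141, -0.0, 0.354]
ft_force: [-0.9, -0.2, -3.3]
opening: 0.248
shift [-0.012  0.009  0.043]
turn [ 0.002 -0.001  0.001]
```

View pics/c13.png

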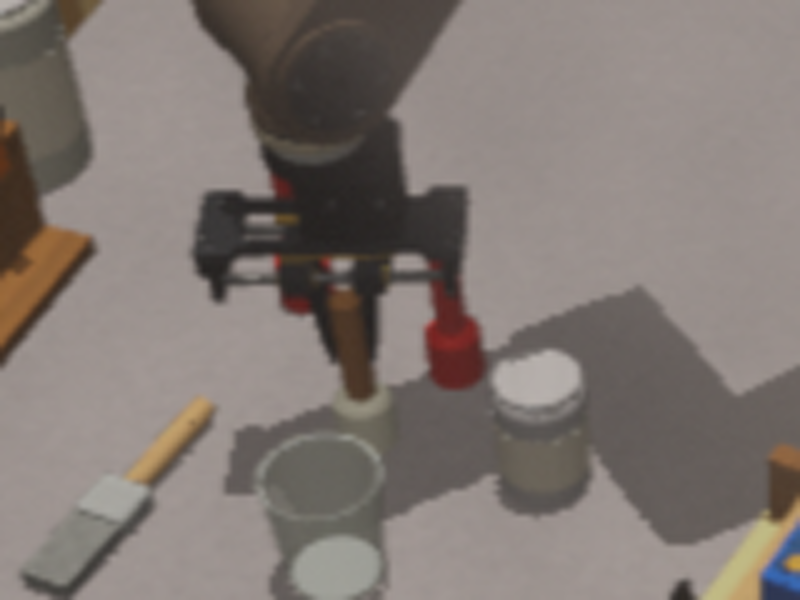

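Upright, about 6 mm above the bench. I'll lower slowly until it touches.

```bash
python3 -m pendant '[{"x":0,"y":0,"z":0.015,"rx":0,"ry":0,"rz":0,"jaw":0},{"x":0,"y":0,"z":0.03,"rx":0,"ry":0,"rz":0,"jaw":0},{"x":0,"y":0,"z":0.04,"rx":0,"ry":0,"rz":0,"jaw":0},{"x":0,"y":0,"z":0.04,"rx":0,"ry":0,"rz":0,"jaw":0}]'
```

```text
t: 12.65
eef_pos: [482.1, -329.4, 273.9]
tcp_rot: [3.141, -0.0, 0.354]
ft_force: [-0.3, 1.8, 2.8]
opening: 0.244
```

Contact (force went from -3 to +2.8 N). I'll release, then back off along the tool axis.

```bash
python3 -m pendant '[{"x":0,"y":0,"z":0,"rx":0,"ry":0,"rz":0,"jaw":1},{"x":0,"y":0,"z":0,"rx":0,"ry":0,"rz":0,"jaw":1},{"x":0,"y":0,"z":0,"rx":0,"ry":0,"rz":0,"jaw":1},{"x":0,"y":0,"z":0,"rx":0,"ry":0,"rz":0,"jaw":1},{"x":0,"y":0,"z":0,"rx":0,"ry":0,"rz":0,"jaw":1},{"x":0,"y":0,"z":0,"rx":0,"ry":0,"rz":0,"jaw":1},{"x":0,"y":0,"z":0,"rx":0,"ry":0,"rz":0,"jaw":1}]'
python3 -m pendant '[{"x":0,"y":0,"z":-0.1,"rx":0,"ry":0,"rz":0,"jaw":1},{"x":0,"y":0,"z":-0.35,"rx":0,"ry":0,"rz":0,"jaw":1},{"x":0,"y":0,"z":-0.7,"rx":0,"ry":0,"rz":0,"jaw":1},{"x":0,"y":0,"z":-1,"rx":0,"ry":0,"rz":0,"jaw":1},{"x":0,"y":0,"z":-1,"rx":0,"ry":0,"rz":0,"jaw":1}]'
python3 - <<'E'
from h import *
snap('scene','s10');crop('s10',100,80,260,200,5,'c14')
# casting centre est; back off along mould x to look
to([500,50,424],[np.pi,0,-.16])
E
```

```text
t: 13.52
eef_pos: [482.2, -329.3, 273.5]
tcp_rot: [3.141, 0.0, 0.354]
ft_force: [0.1, -0.4, -0.0]
opening: 0.928
t: 14.15
eef_pos: [482.0, -329.1, 428.0]
tcp_rot: [3.135, -0.003, 0.354]
ft_force: [0.4, 0.7, -0.6]
opening: 1.004
shift [ 0.989 -2.328  0.005]
turn [ 0.003 -0.003  0.654]
```

View pics/c14.png

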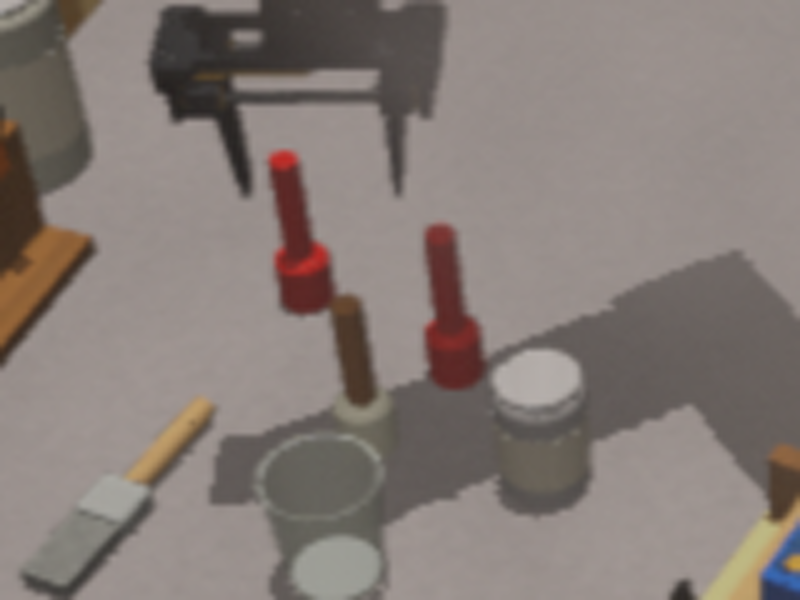

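The mallet stands upright and is free (crop px (355,400)). On to the casting.

```bash
python3 -m pendant '[{"x":0.12,"y":-0.3,"z":0,"rx":0,"ry":0,"rz":0,"jaw":1},{"x":0.25,"y":-0.6,"z":0,"rx":0,"ry":0,"rz":0,"jaw":1},{"x":0.37,"y":-0.9,"z":0,"rx":0,"ry":0,"rz":0,"jaw":1},{"x":0.42,"y":-1,"z":0,"rx":0,"ry":0,"rz":0,"jaw":1}]'
python3 -m pendant '[{"x":0.14,"y":-0.3,"z":0,"rx":0,"ry":0,"rz":0.2,"jaw":1},{"x":0.28,"y":-0.6,"z":0,"rx":0,"ry":0,"rz":0.4,"jaw":1},{"x":0.4,"y":-0.9,"z":0,"rx":0,"ry":0,"rz":0.6,"jaw":1},{"x":0.5,"y":-1,"z":0,"rx":0,"ry":0,"rz":0.65,"jaw":1},{"x":0.57,"y":-1,"z":0,"rx":0,"ry":0,"rz":0.65,"jaw":1}]'
python3 - <<'E'
from h import *
to([500,53,400],[np.pi,0,-.16])
E
```

```text
t: 14.7
eef_pos: [489.0, -164.7, 422.9]
tcp_rot: [-3.14, 0.001, 0.356]
ft_force: [0.1, -0.6, 0.1]
opening: 1.0
t: 15.32
eef_pos: [518.1, 4.1, 423.1]
tcp_rot: [3.141, 0.001, -0.155]
ft_force: [0.3, -1.2, 1.2]
opening: 0.997
shift [-0.169 -0.303  0.154]
turn [0.    0.001 0.007]
```

```bash
python3 -m pendant '[{"x":-0.17,"y":-0.3,"z":0.0,"rx":0,"ry":0,"rz":0.005,"jaw":1},{"x":-0.17,"y":-0.3,"z":0.0,"rx":0,"ry":0,"rz":0.005,"jaw":1},{"x":-0.17,"y":-0.3,"z":0.0,"rx":0,"ry":0,"rz":0.005,"jaw":1},{"x":-0.17,"y":-0.3,"z":0.0,"rx":0,"ry":0,"rz":0.005,"jaw":1}]'
python3 - <<'E'
from h import *
d=snap('wrist','w11');s=env.state();print(s['eef_pos'],s['tcp_rot'])
for p in ([591,37.6,103],[512.2,50.5,103]): print(proj(d,p))
crop('w11',200,50,330,250,3.8,'c15') if 0 else crop('w11',200,60,340,220,4,'c15')
E
```

```text
t: 15.82
eef_pos: [499.9, 50.9, 423.3]
tcp_rot: [3.141, -0.0, -0.162]
ft_force: [-0.0, 0.4, -0.5]
opening: 0.998
[499.79136891  50.99923677 423.31770607] [ 3.14140298e+00  6.05625490e-05 -1.61755074e-01]
[260.72251495  96.98220331]
[260.81270132 176.12322678]
```

View pics/w11.png

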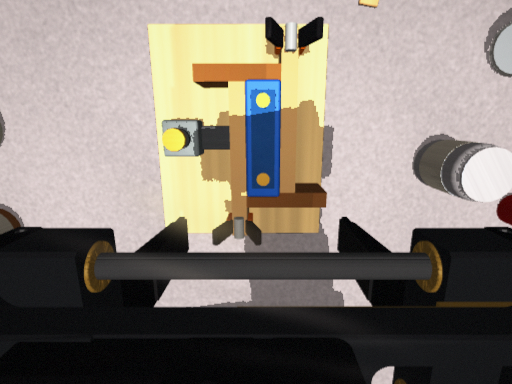

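View pics/c15.png

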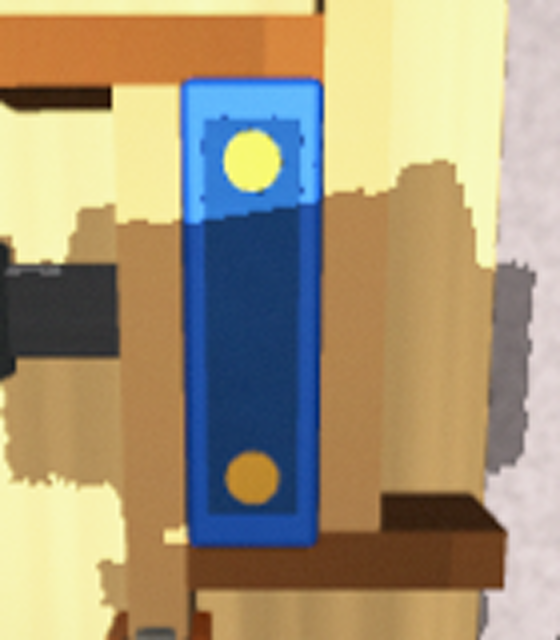

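Run:
```python
from h import *
d=load('w11'); a=atz(d,263,99.9,103);b=atz(d,263,179.4,103);m=(a+b)/2;print(a,b,m,np.arctan2(*(a-b)[[1,0]]))
snap('scene','s11');crop('s11',220,140,330,240,6,'c16')
to([549.5,43.8,270],[np.pi,0,-.162])
```

```text
[587.90772379  35.80790011 103.        ] [508.33119221  48.77559546 103.        ] [548.119458    42.29174778 103.        ] -0.1615388594817748
shift [ 0.336 -0.005  1.022]
turn [0. 0. 0.]
```

View pics/c16.png

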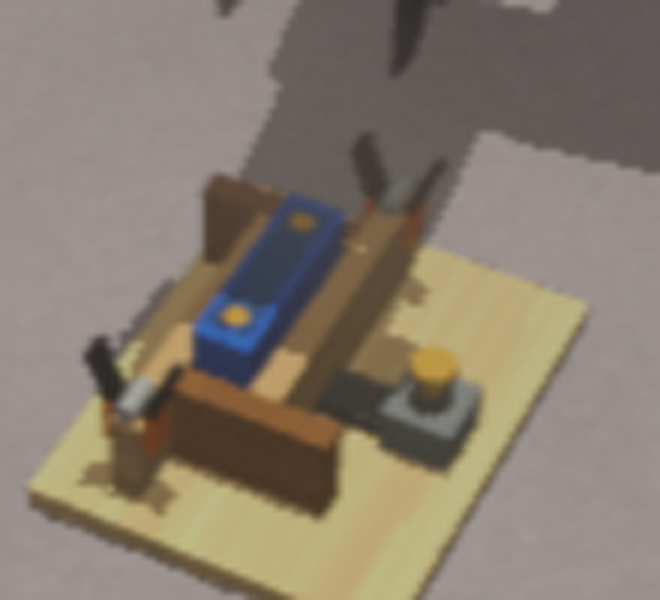

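Run:
```python
from h import *
d=load('w11');S=load('s11')
q=lambda x,y:(S,220+(x+.5)/6-.5,140+(y+.5)/6-.5)
print(tri([(d,263,99.9),q(236,316)]),tri([(d,263,179.4),q(302,222)]))
print(tri([q(433,365),(d,174.5,139)]))
to([549,43.0,270],[np.pi,0,-.162])
```

```text
(array([587.85100759,  36.50868781, 100.93545347]), [np.float64(0.7569790553688324), np.float64(0.7569790553688266)]) (array([507.64060129,  49.09947382,  99.87969585]), [np.float64(0.24801000219625957), np.float64(0.24801000219625233)])
(array([564.46650413, 141.39260682,  73.56518676]), [np.float64(0.4751218324864069), np.float64(0.47512183248640966)])
shift [0.333 0.    1.022]
turn [0. 0. 0.]
```

```bash
python3 -m pendant '[{"x":0.15,"y":0,"z":0.1,"rx":0,"ry":0,"rz":0,"jaw":1},{"x":0.33,"y":0,"z":0.3,"rx":0,"ry":0,"rz":0,"jaw":1},{"x":0.33,"y":0,"z":0.55,"rx":0,"ry":0,"rz":0,"jaw":1},{"x":0.33,"y":0,"z":0.75,"rx":0,"ry":0,"rz":0,"jaw":1},{"x":0.33,"y":0,"z":0.85,"rx":0,"ry":0,"rz":0,"jaw":1},{"x":0.33,"y":0,"z":0.85,"rx":0,"ry":0,"rz":0,"jaw":1}]'
python3 - <<'E'
from h import *
snap('wrist','w12');snap('scene','s12');crop('s12',220,110,340,230,5,'c17')
to([549,43.0,270],[np.pi,0,-.162])
E
```

```text
t: 16.68
eef_pos: [548.4, 43.8, 295.6]
tcp_rot: [3.141, 0.001, -0.161]
ft_force: [-0.3, -0.4, 1.1]
opening: 1.002
shift [0.004 0.006 0.179]
turn [-0.    -0.002  0.002]
```

View pics/w12.png

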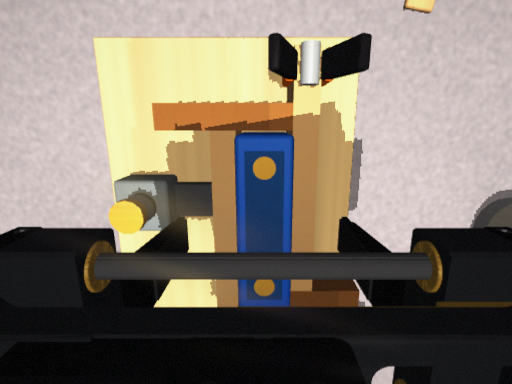

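View pics/c17.png

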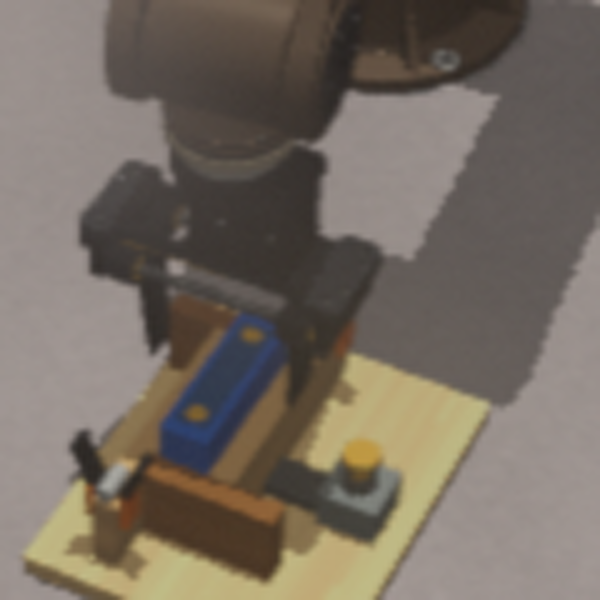

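The casting (wrist px x≈264) lies centred between the fingers (≈263). I'll descend, then close.

```bash
python3 -m pendant '[{"x":0,"y":0,"z":0.08,"rx":0,"ry":0,"rz":0,"jaw":1},{"x":0,"y":0,"z":0.15,"rx":0,"ry":0,"rz":0,"jaw":1},{"x":0,"y":0,"z":0.165,"rx":0,"ry":0,"rz":0,"jaw":1},{"x":0,"y":0,"z":0.165,"rx":0,"ry":0,"rz":0,"jaw":1}]'
python3 -m pendant '[{"x":0,"y":0,"z":0,"rx":0,"ry":0,"rz":0,"jaw":0},{"x":0,"y":0,"z":0,"rx":0,"ry":0,"rz":0,"jaw":0},{"x":0,"y":0,"z":0,"rx":0,"ry":0,"rz":0,"jaw":0},{"x":0,"y":0,"z":0,"rx":0,"ry":0,"rz":0,"jaw":0},{"x":0,"y":0,"z":0,"rx":0,"ry":0,"rz":0,"jaw":0},{"x":0,"y":0,"z":0,"rx":0,"ry":0,"rz":0,"jaw":0},{"x":0,"y":0,"z":0,"rx":0,"ry":0,"rz":0,"jaw":0},{"x":0,"y":0,"z":0,"rx":0,"ry":0,"rz":0,"jaw":0},{"x":0,"y":0,"z":0,"rx":0,"ry":0,"rz":0,"jaw":0}]'
```

```text
t: 17.27
eef_pos: [548.3, 44.1, 271.0]
tcp_rot: [3.141, 0.0, -0.161]
ft_force: [0.6, -0.6, 0.3]
opening: 1.0
t: 18.4
eef_pos: [548.2, 44.1, 271.2]
tcp_rot: [3.141, -0.0, -0.161]
ft_force: [-0.8, -1.1, -0.8]
opening: 0.377
```

Opening 0.377 × 95 mm ≈ 36 mm, so it's gripped. Lifting slowly.

```bash
python3 -m pendant '[{"x":0,"y":0,"z":-0.04,"rx":0,"ry":0,"rz":0,"jaw":0},{"x":0,"y":0,"z":-0.1,"rx":0,"ry":0,"rz":0,"jaw":0},{"x":0,"y":0,"z":-0.2,"rx":0,"ry":0,"rz":0,"jaw":0},{"x":0,"y":0,"z":-0.35,"rx":0,"ry":0,"rz":0,"jaw":0},{"x":0,"y":0,"z":-0.55,"rx":0,"ry":0,"rz":0,"jaw":0},{"x":0,"y":0,"z":-0.8,"rx":0,"ry":0,"rz":0,"jaw":0},{"x":0,"y":0,"z":-1,"rx":0,"ry":0,"rz":0,"jaw":0},{"x":0,"y":0,"z":-1,"rx":0,"ry":0,"rz":0,"jaw":0}]'
python3 - <<'E'
from h import *
snap('wrist','w13');snap('scene','s13');print(env.state()['joints'].round(3))
E
```

```text
t: 19.4
eef_pos: [548.0, 44.2, 423.9]
tcp_rot: [-3.141, -0.005, -0.161]
ft_force: [0.9, -0.5, -3.8]
opening: 0.378
[-0.04   0.367  1.724 -0.     1.051  1.692]
```

View pics/s13.png

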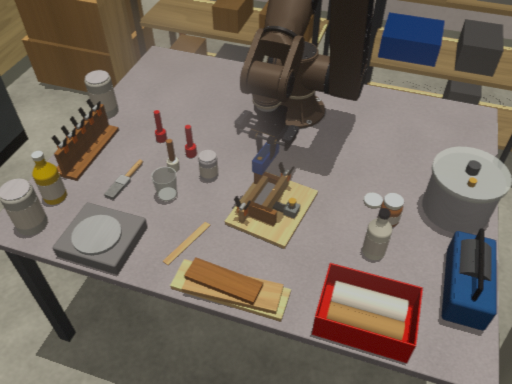

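View pics/w13.png

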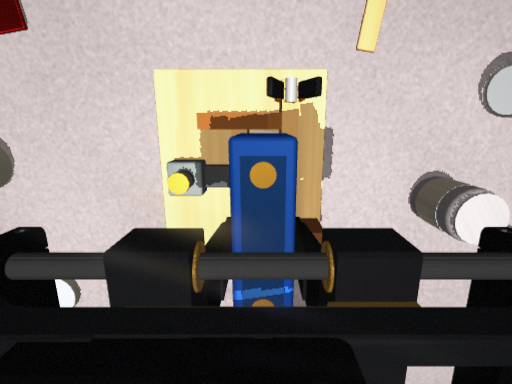

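The casting is out and clear, with its centre about 232 mm high. For the tilt I'll first yaw the tool about 97° (q6→0), so that the tilt goes sideways with the wrist well-conditioned.

```bash
python3 -m pendant '[{"x":0,"y":0,"z":0,"rx":0,"ry":0,"rz":-0.2,"jaw":0},{"x":0,"y":0,"z":0,"rx":0,"ry":0,"rz":-0.4,"jaw":0},{"x":0,"y":0,"z":0,"rx":0,"ry":0,"rz":-0.6,"jaw":0},{"x":0,"y":0,"z":0,"rx":0,"ry":0,"rz":-0.8,"jaw":0},{"x":0,"y":0,"z":0,"rx":0,"ry":0,"rz":-1,"jaw":0},{"x":0,"y":0,"z":0,"rx":0,"ry":0,"rz":-1,"jaw":0}]'
python3 -m pendant '[{"x":0,"y":0,"z":0,"rx":0,"ry":0,"rz":-0.2,"jaw":0},{"x":0,"y":0,"z":0,"rx":0,"ry":0,"rz":-0.4,"jaw":0},{"x":0,"y":0,"z":0,"rx":0,"ry":0,"rz":-0.6,"jaw":0},{"x":0,"y":0,"z":0,"rx":0,"ry":0,"rz":-0.8,"jaw":0},{"x":0,"y":0,"z":0,"rx":0,"ry":0,"rz":-1,"jaw":0},{"x":0,"y":0,"z":0,"rx":0,"ry":0,"rz":-1,"jaw":0}]'
python3 -m pendant '[{"x":0,"y":0,"z":0,"rx":0,"ry":0.1,"rz":0,"jaw":0},{"x":0,"y":0,"z":0,"rx":0,"ry":0.2,"rz":0,"jaw":0},{"x":0,"y":0,"z":0,"rx":0,"ry":0.2,"rz":0,"jaw":0}]'
python3 - <<'E'
from h import *
print(env.state()['joints'].round(3))
E
```

```text
t: 20.25
eef_pos: [548.2, 44.1, 419.9]
tcp_rot: [-3.14, 0.002, 0.624]
ft_force: [-0.2, 0.3, -2.1]
opening: 0.378
t: 21.0
eef_pos: [548.2, 44.1, 420.5]
tcp_rot: [-3.14, 0.0, 1.406]
ft_force: [0.1, -0.4, -3.6]
opening: 0.378
t: 21.38
eef_pos: [548.2, 43.9, 420.8]
tcp_rot: [-3.14, -0.156, 1.405]
ft_force: [-1.1, -0.1, -2.8]
opening: 0.378
[-0.063  0.364  1.732  0.181  1.038  0.011]
```

q4 goes positive (good side). Continuing the tilt.

```bash
python3 -m pendant '[{"x":0,"y":0,"z":0,"rx":0,"ry":0.15,"rz":0,"jaw":0},{"x":0,"y":0,"z":0,"rx":0,"ry":0.3,"rz":0,"jaw":0},{"x":0,"y":0,"z":0,"rx":0,"ry":0.45,"rz":0,"jaw":0},{"x":0,"y":0,"z":0,"rx":0,"ry":0.6,"rz":0,"jaw":0},{"x":0,"y":0,"z":0,"rx":0,"ry":0.75,"rz":0,"jaw":0},{"x":0,"y":0,"z":0,"rx":0,"ry":0.9,"rz":0,"jaw":0},{"x":0,"y":0,"z":0,"rx":0,"ry":0.9,"rz":0,"jaw":0}]'
python3 - <<'E'
from h import *
print(env.state()['joints'].round(3)); snap('scene','s14')
E
```

```text
t: 22.25
eef_pos: [548.2, 43.9, 420.7]
tcp_rot: [-3.136, -0.861, 1.404]
ft_force: [-0.0, -0.7, -2.9]
opening: 0.376
[-0.155  0.383  1.786  0.955  1.192 -0.47 ]
```

View pics/s14.png

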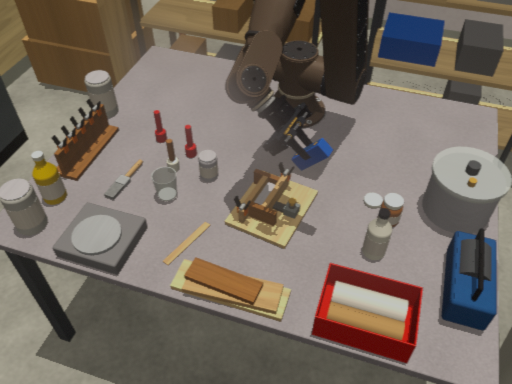

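The tilt is at about 49°, the grip is intact and everything is clear. Finishing the rest.

```bash
python3 -m pendant '[{"x":0,"y":0,"z":0,"rx":0,"ry":0.15,"rz":0,"jaw":0},{"x":0,"y":0,"z":0,"rx":0,"ry":0.3,"rz":0,"jaw":0},{"x":0,"y":0,"z":0,"rx":0,"ry":0.45,"rz":0,"jaw":0},{"x":0,"y":0,"z":0,"rx":0,"ry":0.6,"rz":0,"jaw":0},{"x":0,"y":0,"z":0,"rx":0,"ry":0.75,"rz":0,"jaw":0},{"x":0,"y":0,"z":0,"rx":0,"ry":0.88,"rz":0,"jaw":0},{"x":0,"y":0,"z":0,"rx":0,"ry":0.9,"rz":0,"jaw":0},{"x":0,"y":0,"z":0,"rx":0,"ry":0.9,"rz":0,"jaw":0},{"x":0,"y":0,"z":0,"rx":0,"ry":0.9,"rz":0,"jaw":0}]'
python3 - <<'E'
from h import *
s=env.state();print(s['joints'].round(3),np.abs(s['qvel']).max()); print(Ro.from_euler('xyz',s['tcp_rot']).as_matrix().round(3)); snap('scene','s15');snap('top','t15');snap('wrist','w15')
E
```

```text
t: 23.42
eef_pos: [548.2, 44.2, 421.3]
tcp_rot: [-3.031, -1.568, 1.3]
ft_force: [-0.7, 0.2, -2.7]
opening: 0.378
[-0.191  0.446  1.849  1.548  1.593 -0.724] 0.009248315798279404
[[ 0.001  0.987  0.159]
 [ 0.002 -0.159  0.987]
 [ 1.    -0.    -0.002]]
```

View pics/s15.png

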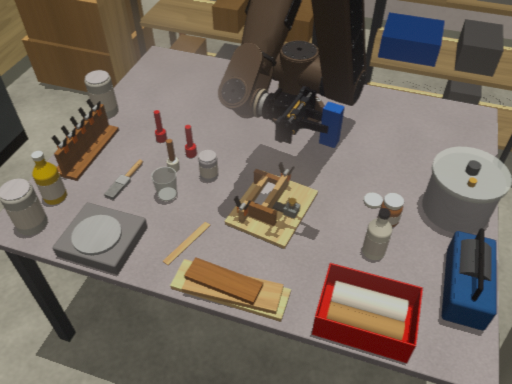

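View pics/w15.png

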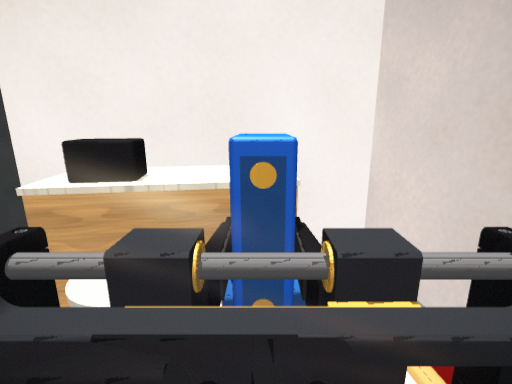

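View pics/t15.png

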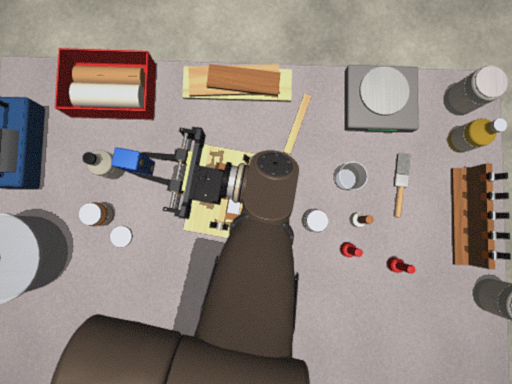

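The casting stands on end in the fingers (scene px (331,125)), about 420 mm up and clear of everything. The mallet stands at (172,158) and the bystanders haven't moved. Handing in.

Run:
```python
from cell import env
print(env.job_done()); s=env.state(); print(s['t'],s['opening'],s['eef_pos'])
```

```text
the job is handed in; nothing more can be done
None
the job is handed in; nothing more can be done
```

I finished the job and handed it in at about 23.5 s; no verdict came back. I pressed the ejector pin home with the white mallet, up to about 30 N against its stop. I then stood the mallet back upright near where it came from, released it, and drew the casting out and turned it on end.

**Last checks before handing in:**
- **Casting:** it was held with its long axis within 1° of vertical, judged from the tool's pose. Its centre was about 420 mm above the bench, the grip opening was 36 mm and the arm was at rest.
- **Everything else:** the last scene view showed the mallet standing free and the bystanders where they started. Just before I gripped the casting, the pin was still down.

**Disagreements:** wrist-camera positions differed from those of the fixed cameras by about 3 to 5 mm. Measured heights for the raised casting, pin and mallet came out 2 to 4 mm below the given values. I allowed for both when aiming.

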